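# Tuck the closing tab of a document box

### The job

One of the two white document boxes still has its closing tab standing open. With the fingertips only, gently fold that tab over onto the lid and, keeping it pressed down, push it forward so that its edge is tucked well beneath the grey retaining lip and stays there by itself. Do not pinch or lift anything, and do not shift the boxes or the other things on the desk.

Things in the scene. Friction and masses are not known exactly. Their poses are not given: they have to be found in the camera images.
- box_open: white stiff-board document box, 180 (x) x 230 (y) x 70 mm high to the top of its lid, 2.3 kg or so, standing loose on the desk; origin at the centre of its underside, z up. This is the box whose tab is open. The tab is hinged at the box's -x edge and folds over towards the box's +x; the lip is a grey strip across the lid, 112 mm wide (y), 22 mm long (x), 4 mm thick, on a foot at each end (92 mm free between the feet); its underside is 11 mm above the lid and its top 15 mm.
- box_shut: white stiff-board document box, 180 (x) x 230 (y) x 70 mm high to the top of its lid, 2.3 kg or so, standing loose on the desk; origin at the centre of its underside, z up. An identical box whose tab is already tucked: leave it alone.
- hinge_line (a point): middle of the tab's hinge axis on the open box, at (-88, 0, 73) mm in the box frame (3 mm above the lid); the axis lies along the box's y; its axes are those of the box
- lip_mouth (a point): middle of the lip's mouth, at lid height: (-10, 0, 70) mm in the box frame; the lip reaches from here 22 mm towards the box's +x
- tab_hinge (a joint): angle of the tab, rad: 0 = lying flat along the lid towards the lip, 1.57 = upright, up to 2.2 = leaning back over the rear edge. A light crease spring (0.022 N m per rad, at rest near 1.75 rad, rubbing friction 0.01 N m) makes the folded tab rise again unless the lip holds it; a tucked tab rests at about 0.06
- tab_slide (a joint): how far the tab has been pushed out from the hinge along its own length towards the lip, m: 0 to 0.016, rubbing friction about 2 N, stays where it is left. At 0 the folded tab's edge stops 3 mm short of the lip; at 0.016 it is 13 mm beneath it
- tab_edge (a point): middle of the tab's free edge. Tab: white stiff board 80 mm wide (y), 3 mm thick, from 5 to 75 mm from the hinge axis (at slide 0); folded flat, its upper face is 6 mm above the lid. Its x axis points outward along the tab, its z is the normal of the outer face (upper when folded)
- push_ridge (a point): middle of the foot of the push ridge's hinge-side face, 50 mm from the hinge axis (at slide 0), on the tab's outer face. Ridge: white, 64 mm wide (y), 6 mm thick, 8 mm high, along y. A finger pressing the tab between hinge and ridge can push the ridge, and so the tab, forward. Axes as tab_edge
- glue_bottle: small white glue bottle, 28 mm across, 55 mm tall, standing on the open box's lid near its +x +y corner; origin at its foot
- eraser: dark rubber eraser 50 x 22 x 12 mm lying on the shut box's lid
- stapler: black stapler 130 x 36 x 53 mm, beyond the boxes
- mug: white mug, 80 mm across, 95 mm tall, left of the boxes
- tape_dispenser: black tape dispenser 150 x 55 x 84 mm, right of the boxes
- clip_jar: clear jar with a black cap, 48 mm across, 50 mm tall, on the robot's side of the boxes
- mouse: black computer mouse 105 x 60 x 32 mm, right of the robot
- memo_pad: block of white notes 76 x 76 x 20 mm, left of the robot

How it is judged (in metres and radians):
On the way, in this order (a step that is already met when the one before it is completed fails the run):
1. the tab is folded over onto the lid, its edge not yet beneath the lip (value of joint tab_hinge below 0.25 rad and value of joint tab_slide below 0.009 m).
2. the tab's edge is beneath the lip (value of joint tab_hinge below 0.09 rad and value of joint tab_slide above 0.01 m), for 0.2 s.
At the end, for the whole second after the job is handed in: The tab lies folded (below 0.09 rad) with its edge at least 7 mm beneath the lip (slide above 10 mm), still, held by the lip alone; both boxes and every other thing are within 20 mm of where they stood (all of step 2 and velocity of joint tab_hinge between -0.05 and 0.05 rad/s and distance of each of box_open, box_shut, glue_bottle, eraser, stapler, mug, tape_dispenser, clip_jar, mouse, memo_pad from where it was at the start of the episode below 0.02 m and linear speed of box_open below 0.02 m/s); the robot touches nothing.
It fails at once if a box is pushed more than 20 mm, lifted or tipped (distance of any of box_open, hinge_line, box_shut from where it was at the start of the episode above 0.02 m or angle between any of box_open, box_shut's own z axis and vertical above 0.1 rad).
It fails at once if the box or its tab is pressed or pinched with more than 35 N (contact force between the fingers and box_open above 35 N).
It fails at once if the shut box is handled (contact force between the fingers and box_shut above 3 N).
It fails at once if another thing is moved more than 20 mm (distance of any of glue_bottle, eraser, stapler, mug, tape_dispenser, clip_jar, mouse, memo_pad from where it was at the start of the episode above 0.02 m).
It also fails if it takes over 45 s, if anything falls off the work surface, if the arm or the gripper's body presses on something with over 40 N, if the wrist force passes 120 N, or if a joint passes its speed limit or range.

### The arm

A 6-joint arm with a two-finger parallel gripper is mounted at the origin on the work surface. World frame = base frame: x ahead of the robot, y to its left, z up, the work surface at z = 0. Lengths are in mm, angles in rad, forces in N, time in s.
With the tool pointing down it reaches from about 300 to 775 mm from the base axis. Payload 14.6 kg.
Tool frame: the origin (TCP) lies on the centre line of the jaws, within the pads' length; the fingertips stand ahead of it and the grasp point (between the pads) is the TCP (manip.tip_reach is the z of the fingertips in the tool frame, in mm); z points along the fingers, y is the direction in which the jaws open and shut (so a half turn about z gives the same grasp; the last joint's range is limited). The gripper opens to 94 mm and grips with 3 to 60 N. Pads are 16 mm wide; open, the fingers measure 119 mm over their backs; the gripper's body (75 mm by 177 mm) begins 78 mm behind the grasp point.
Start: joints at [-1.32, 0.3, 1.521, -0, 1.321, -0.067], TCP at [171.856, -522.451, 224.446] pointing down, gripper open.
Joint ranges: [-3.03, 3.03], [-0.79, 2.21], [0.23, 2.52], [-1.04, 4.18], [0, 3.07], [-2.55, 2.55]. Speed limits (rad/s): [2.22, 2.22, 2.57, 3.14, 3.14, 3.14].

### API

Orientations are given as [roll, pitch, yaw] about the fixed x, y, z axes, in that order (R = Rz(yaw) Ry(pitch) Rx(roll)).
In Python, from cell import manip, camera, search_frame, masks_of, tip_of gives the robot as it stands.
- The arm moves only by the tool send_rows, never from a script. Its argument "plan" is a list of rows, each an object with "travel": the shift along the tool's x, y, z in mm, a list of three; "delta_rot": the turn, a rotation vector about the tool's x, y, z in degrees, a list of three; "fingers": the gripper's target within -1 to 1 (shut at 1, half-way at 0, fully open at -1). In form: [{"travel": [dx, dy, dz], "delta_rot": [wx, wy, wz], "fingers": fingers}, ...]. A call has 1 to 20 rows; each row shifts and turns the commanded pose from where the row before left it, along the tool's axes as they then stand; what a row does not reach is not made up. A row lasts 1/8 s, in which the tool goes at most 62.5 mm and 10.7 degrees, less where a joint would pass 70% of its speed; a pose out of reach is approached as far as the arm can. A call is refused whole if a number of a shift passes 62.5 or a number of a turn 10.7, either way. A call with a gripper value outside its range is refused whole. The fingers move at their own pace and stop on an object; "grip_force" is the grip in N (left out, the last holds). Time passes only in rows, so rows that do not move let the fingers close. It gives the time, the measured TCP pose, the force and the opening at its end, in the units of the state.
- manip.read_state(): the state, without advancing time (a new reading comes with each control period).
- camera(name): name is "side" or "top" or "wrist"; returns a dict with "color" (480x640x3 uint8, red, green, blue), "z_map" (480x640 float32, mm along the optical axis (not along the pixel's ray), 0 where there is no reading), "fov_y" (degrees; the focal length in pixels is half the picture's height over the tangent of half this angle, whatever the lens; pixels are square), "cx", "cy" (the principal point, pixels), "world_from_camera" (4x4, takes a point from camera to world coordinates); the wrist camera has in their place "tool_from_camera" (4x4, takes a point from camera to tool coordinates, whose origin is the TCP and whose axes are the flange's). Camera axes: x right, y up, looking along -z (the intrinsics and any distortion apply to the point x, -y, -z); pixel columns grow to the right and rows downward; lengths in mm; the calibration is good to about 2 mm. The wrist camera is an equidistant fisheye: a pixel r from the principal point sees the ray r / f radians off the axis. A picture is of the moment at which its call begins: read the wrist's pose just before it.
- manip.sign_off(): hands the job in, once; it reports no verdict.
Trained networks look in the newest picture that a camera, given by its name, has taken for a name from the list of things; names that differ only in an ending like _2 or _b are one class to them, and where a whole thing is asked for, a point or a joint stands for the part that bears it (a point fixed in the world has none). Each returns a list of dicts, best first, with "confidence" (0 to 1); they miss things now and then, are a little off and sometimes report something else, mostly with a low value. They report only what shows in the picture. A call takes as long as a camera call.
- search_frame(name, camera): "at" ([x, y, z] in mm, in the coordinates of the camera as it stood for that picture, good to about 4 mm: the middle of the surface that is visible of it).
- masks_of(name, camera): "region" (480x640 bool, what is visible of it).
- tip_of(name, camera): "at" ([x, y, z] in mm, in the coordinates of the camera as it stood for that picture, good to about 4 mm: a listed point, or the origin of a listed thing).
The state is a dict: "clock": time; "joints": joint angles; "qd": joint speeds; "effort": joint torques, N m; "eef_pos": TCP position; "eef_rot": TCP orientation; "wrist_force": force on the tool from outside, world axes, zero at the start; "moment": the same for the moment, N m; "finger_gap": finger opening in mm.
Only numpy, scipy, OpenCV 4.12 (cv2) and the standard library are available. Lean on these libraries where they do the work, as an engineer would, in place of code of your own. Each camera call takes 0.05 s, during which the arm holds its last target. There are 200 camera calls.

## Working session

There is one attempt and no reset: what is moved stays moved. The work goes in short steps, Python scripts to look and compute and a tool call to move; the robot and the scene stay as the last step left them, time stands still between calls to the robot, and variables do not carry over. Pictures are saved under pics/ and viewed, about 8 in all and at most 12, crops included, and the job is handed in when it is done.

Besides the shell and the picture viewer there is one more tool, called after "Emit:" by a JSON object that holds its "fn" and its "kwargs", one argument or row to a line. send_rows: Moves the arm, as the interface text tells. Its arguments: {"type":"object","properties":{"plan":{"type":"array"},"grip_force":{"type":"number"}},"required":["plan"]}

```bash
mkdir -p pics
cat > h.py <<'E'
from cell import manip, camera, search_frame, masks_of, tip_of
import numpy as np, cv2
from scipy.spatial.transform import Rotation as R
def T_tool():
    s=manip.read_state(); T=np.eye(4); T[:3,:3]=R.from_euler('xyz',s['eef_rot']).as_matrix(); T[:3,3]=s['eef_pos']; return T
def wfc(name):
    T=T_tool(); c=camera(name)
    return c, (c['world_from_camera'] if 'world_from_camera' in c else T@c['tool_from_camera'])
def W(M,p): return (np.asarray(M)@np.r_[p,1])[:3].round(1)
def cloud(c,M):
    f=240/np.tan(np.radians(c['fov_y']/2)); v,u=np.mgrid[:480,:640]; z=c['z_map']
    P=np.stack([(u-c['cx'])/f*z,-(v-c['cy'])/f*z,-z,np.ones_like(z)],-1)
    return (P@np.asarray(M).T)[...,:3]
E
python3 - <<'E'
from h import *
s=manip.read_state(); print(s['clock'],s['eef_pos'],s['eef_rot'],s['finger_gap'],s['wrist_force'],manip.tip_reach)
ims=[]
for n in ['top','side']:
    c,M=wfc(n); cv2.imwrite(f'pics/{n}.png',c['color'][...,::-1]); np.savez(n,z=c['z_map'],M=M)
    print(n,c['fov_y'],np.array(M)[:3,3])
    for t in ['box_open','box_shut','hinge_line','lip_mouth','tab_edge','push_ridge','glue_bottle','eraser','clip_jar','mug','tape_dispenser','stapler']:
        print(t,[(round(d['confidence'],2),W(M,d['at']).tolist()) for d in tip_of(t,n)[:3]])
E
```

```text
0.0 [ 171.82223469 -522.23167609  223.91081076] [-3.14050443e+00 -1.17155438e-04  3.17839955e-01] 94.12362015274724 [-0.53775629 -0.12362649 -0.20191405] 19.0
top 44.75858306204349 [ 297.38209549   19.84120256 1683.60176313]
box_open [(0.7, [567.1, -228.8, -0.1])]
box_shut [(0.82, [587.5, 219.8, 2.5])]
hinge_line [(0.69, [476.0, -221.3, 74.5])]
lip_mouth [(0.92, [558.9, -228.8, 71.6])]
tab_edge [(0.73, [450.6, -219.9, 141.3]), (0.66, [555.8, -227.9, 73.0])]
push_ridge [(0.45, [457.1, -219.6, 120.3])]
glue_bottle [(0.51, [631.3, -143.6, 70.0])]
eraser [(0.42, [629.3, 215.3, 71.0])]
clip_jar [(0.6, [374.9, 1.1, 3.2]), (0.24, [775.9, -4.7, -0.1]), (0.19, [628.9, -143.6, 67.7])]
mug [(0.88, [599.8, 484.9, 2.5])]
tape_dispenser [(0.57, [590.1, -482.9, -2.3])]
stapler [(0.95, [778.1, -6.4, -0.4])]
side 45.97006438086737 [ 79.05175239 746.37292036 964.35746326]
box_open [(0.68, [564.6, -233.6, -3.8]), (0.23, [628.0, 214.0, 70.4])]
box_shut [(0.77, [587.4, 218.9, 5.7])]
hinge_line [(0.65, [480.0, -222.0, 74.3])]
lip_mouth [(0.89, [557.1, -226.3, 68.0]), (0.57, [568.0, -229.3, -2.4])]
tab_edge [(0.65, [455.4, -219.8, 140.7]), (0.3, [462.6, -218.8, 121.6])]
push_ridge [(0.55, [461.4, -219.2, 121.4]), (0.55, [634.7, -143.1, 74.6])]
glue_bottle [(0.7, [592.6, -481.6, -3.6]), (0.49, [631.9, -144.5, 73.4])]
eraser [(0.6, [630.5, 215.9, 71.6]), (0.3, [599.9, 487.9, -2.7])]
clip_jar [(0.58, [372.3, 2.0, -2.8]), (0.16, [587.7, 217.3, 2.6])]
mug [(0.83, [601.2, 486.7, -1.2]), (0.16, [455.8, -216.1, 144.6])]
tape_dispenser [(0.87, [594.7, -478.4, -0.4])]
stapler [(0.86, [778.8, -5.2, -2.4])]
```

```bash
python3 - <<'E'
from h import *
c,M=wfc('top'); P=cloud(c,M)
m=(P[...,2]>64)&(P[...,2]<76)&(c['z_map']>0)&(P[...,1]<-60)&(P[...,1]>-400)&(P[...,0]>430)
r=cv2.minAreaRect(P[m][:,:2].astype(np.float32)); print('lid',r,np.median(P[m][:,2]))
g=(P[...,2]>80)&(P[...,1]<-180)&(P[...,1]>-270)&(P[...,0]>540)&(P[...,0]<620)
r=cv2.minAreaRect(P[g][:,:2].astype(np.float32)); print('lip',r,g.sum(),np.median(P[g][:,2]))
t=(P[...,2]>85)&(P[...,1]<-160)&(P[...,1]>-300)&(P[...,0]>400)&(P[...,0]<510)
Q=P[t]; print('tab',Q.min(0),Q.max(0),len(Q)); 
e=Q[Q[:,2]>130]; print(np.polyfit(e[:,1],e[:,0],1), e.mean(0))
E
python3 -c "
import cv2;a=cv2.imread('pics/top.png');b=cv2.imread('pics/side.png')
cv2.imwrite('pics/a.png',cv2.resize(a,(800,600)));cv2.imwrite('pics/b.png',b)"
```

```text
lid ((565.2435302734375, -229.37481689453125), (230.83457946777344, 181.3973846435547), 84.08502197265625) 70.0236088264619
lip ((566.3895263671875, -224.78903198242188), (68.21162414550781, 79.23908996582031), 28.117900848388672) 235 85.51019609723448
tab [ 446.68846917 -258.13846627   85.93722041] [ 476.96249781 -179.05745141  151.52836873] 216
[1.03336485e-01 4.77453490e+02] [ 454.94565451 -217.81111624  139.80377118]
```

View pics/top.png

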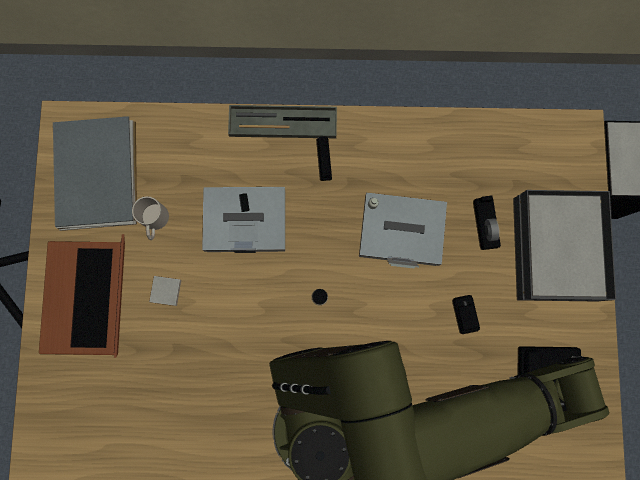

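View pics/side.png

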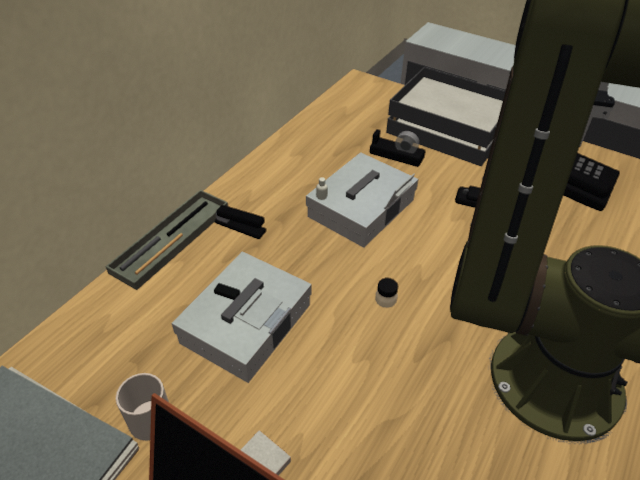

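The top view shows the open box at about px (403,229), with its tab leaning back at its near edge, px (403,262). The glue bottle is at (374,201). In the side view the tab is at (405,187) and the lip at (362,184). Box yaw is about -5.9° and the hinge is near (477.7, -220.3, 73).

I'll turn the tool to the box yaw, close the fingers and go behind the tab.

Emit:
{"fn": "send_rows", "kwargs": {
  "plan": [
    {"travel":[0,0,0],"delta_rot":[0,0,8],"fingers":1},
    {"travel":[0,0,0],"delta_rot":[0,0,8],"fingers":1},
    {"travel":[0,0,0],"delta_rot":[0,0,8.1],"fingers":1},
    {"travel":[21.3,-33.2,0],"delta_rot":[0,0,0],"fingers":1},
    {"travel":[21.3,-33.2,0],"delta_rot":[0,0,0],"fingers":1},
    {"travel":[21.3,-33.2,0],"delta_rot":[0,0,0],"fingers":1},
    {"travel":[21.3,-33.2,0],"delta_rot":[0,0,0],"fingers":1},
    {"travel":[21.3,-33.2,0],"delta_rot":[0,0,0],"fingers":1},
    {"travel":[21.3,-33.2,0],"delta_rot":[0,0,0],"fingers":1},
    {"travel":[21.3,-33.2,0],"delta_rot":[0,0,0],"fingers":1},
    {"travel":[21.3,-33.2,0],"delta_rot":[0,0,0],"fingers":1},
    {"travel":[21.3,-33.2,0],"delta_rot":[0,0,0],"fingers":1},
    {"travel":[21.3,-33.2,0],"delta_rot":[0,0,0],"fingers":1},
    {"travel":[0,0,0],"delta_rot":[0,0,0],"fingers":1},
    {"travel":[0,0,0],"delta_rot":[0,0,0],"fingers":1}
  ],
  "grip_force": 20
}}

```text
clock: 3.22
eef_pos: [417.6, -214.3, 224.4]
eef_rot: [3.141, 0.0, -0.103]
wrist_force: [-0.5, -0.8, -0.4]
finger_gap: 0.2
```

```bash
cat > st.py <<'E'
from h import *
s=manip.read_state(); psi=-.103; h=np.array([477.7,-220.3,73]); d=np.array(s['eef_pos'])-h
c_,s_=np.cos(psi),np.sin(psi)
print('t',s['clock'],'rot',np.round(s['eef_rot'],3),'F',np.round(s['wrist_force'],2),'gap',s['finger_gap'])
print('front-tip rel hinge x,y,z:',round(d[0]*c_+d[1]*s_+8,1),round(-d[0]*s_+d[1]*c_,1),round(d[2]-19,1))
E
cat > w.py <<'E'
import sys
from h import *
c,M=wfc('wrist'); cv2.imwrite('pics/%s.png'%sys.argv[1],c['color'][...,::-1])
for t in ['hinge_line','lip_mouth','tab_edge','push_ridge','box_open']:
    print(t,[(round(d['confidence'],2),W(M,d['at']).tolist()) for d in tip_of(t,'wrist')[:2]])
E
python3 st.py; python3 w.py w1
```

```text
t 3.225 rot [ 3.141  0.    -0.103] F [-0.51 -0.84 -0.44] gap 0.1612314943850087
front-tip rel hinge x,y,z: -52.4 -0.2 132.4
hinge_line [(0.59, [479.7, -224.6, 76.3])]
lip_mouth [(0.89, [558.0, -228.4, 63.5])]
tab_edge [(0.87, [449.8, -217.0, 141.6])]
push_ridge [(0.86, [453.0, -220.5, 121.6])]
box_open [(0.85, [568.8, -228.2, 0.7]), (0.38, [373.2, 0.6, 0.7])]
```

View pics/w1.png

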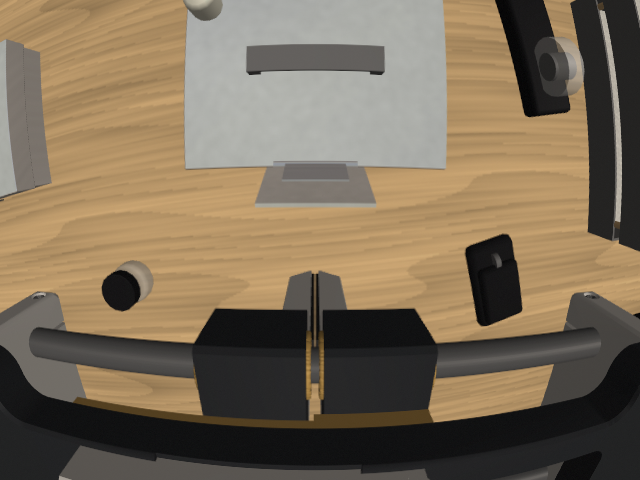

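The wrist view shows the closed fingers at px (315,275) centred on the tab (315,185), with the lip ahead at (315,58). I'll lower behind the tab and push it past upright.

Emit:
{"fn": "send_rows", "kwargs": {
  "plan": [
    {"travel":[0,0,25],"delta_rot":[0,0,0],"fingers":1},
    {"travel":[0,0,30],"delta_rot":[0,0,0],"fingers":1},
    {"travel":[0,0,30],"delta_rot":[0,0,0],"fingers":1},
    {"travel":[0,0,21],"delta_rot":[0,0,0],"fingers":1},
    {"travel":[10,0,0],"delta_rot":[0,0,0],"fingers":1},
    {"travel":[10,0,0],"delta_rot":[0,0,0],"fingers":1},
    {"travel":[8,0,0],"delta_rot":[0,0,0],"fingers":1},
    {"travel":[7,0,0],"delta_rot":[0,0,0],"fingers":1},
    {"travel":[6,0,0],"delta_rot":[0,0,0],"fingers":1},
    {"travel":[6,0,0],"delta_rot":[0,0,0],"fingers":1},
    {"travel":[6,0,0],"delta_rot":[0,0,0],"fingers":1},
    {"travel":[5,0,1],"delta_rot":[0,0,0],"fingers":1},
    {"travel":[0,0,0],"delta_rot":[0,0,0],"fingers":1}
  ]
}}

```text
clock: 5.15
eef_pos: [475.7, -220.0, 117.3]
eef_rot: [-3.141, 0.0, -0.103]
wrist_force: [0.2, 0.6, 0.2]
finger_gap: 0.6
```

```bash
python3 st.py; python3 w.py w2
```

```text
t 5.15 rot [-3.141  0.    -0.103] F [0.16 0.58 0.18] gap 0.5612798496202395
front-tip rel hinge x,y,z: 6.0 0.1 25.3
hinge_line []
lip_mouth [(0.65, [555.0, -227.3, 68.0]), (0.63, [634.4, -142.6, 68.5])]
tab_edge [(0.94, [505.4, -224.3, 138.5])]
push_ridge [(0.67, [494.6, -218.9, 123.1])]
box_open [(0.68, [568.8, -233.9, 2.9])]
```

View pics/w2.png

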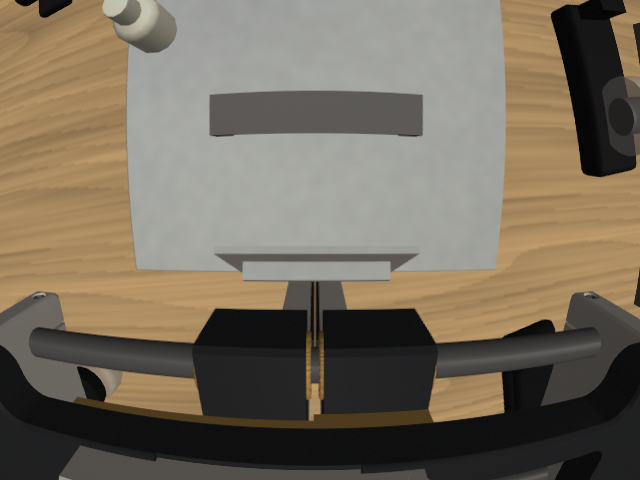

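The tab now leans forward at about 1.2 rad: its edge is at px (317,250), with the ridge against the finger at (316,270). I'll continue along the arc.

Emit:
{"fn": "send_rows", "kwargs": {
  "plan": [
    {"travel":[4,0,1.5],"delta_rot":[0,0,0],"fingers":1},
    {"travel":[3.5,0,2],"delta_rot":[0,0,0],"fingers":1},
    {"travel":[3,0,2.2],"delta_rot":[0,0,0],"fingers":1},
    {"travel":[2.5,0,2.5],"delta_rot":[0,0,0],"fingers":1},
    {"travel":[2,0,3],"delta_rot":[0,0,0],"fingers":1},
    {"travel":[2,0,3.3],"delta_rot":[0,0,0],"fingers":1},
    {"travel":[1,0,3],"delta_rot":[0,0,0],"fingers":1},
    {"travel":[1,0,2],"delta_rot":[0,0,0],"fingers":1},
    {"travel":[0,0,0],"delta_rot":[0,0,0],"fingers":1}
  ]
}}

```text
clock: 6.58
eef_pos: [494.4, -222.0, 97.8]
eef_rot: [-3.142, 0.0, -0.103]
wrist_force: [-0.4, -0.2, 0.3]
finger_gap: 0.3
```

```bash
python3 st.py; python3 w.py w3
```

```text
t 6.575 rot [-3.142  0.    -0.103] F [-0.38 -0.22  0.31] gap 0.2845444714927664
front-tip rel hinge x,y,z: 24.8 0.1 5.8
hinge_line [(0.39, [325.9, -421.9, 0.9])]
lip_mouth [(0.83, [555.3, -227.6, 67.9])]
tab_edge [(0.75, [549.7, -228.4, 80.7])]
push_ridge [(0.95, [524.1, -228.2, 82.0])]
box_open [(0.73, [569.3, -228.0, 2.1])]
```

View pics/w3.png

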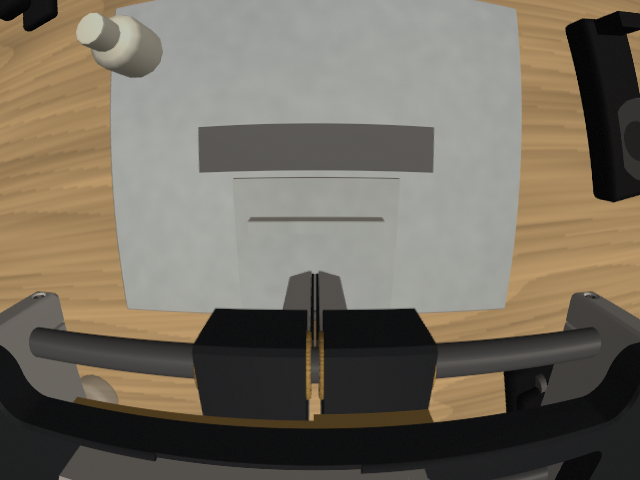

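The tab is folded and almost flat, with its edge at px (316,178) just short of the lip (316,172). The ridge is at (316,219). Next I'll slide forward to the ridge and then press.

Emit:
{"fn": "send_rows", "kwargs": {
  "plan": [
    {"travel":[5,0,0],"delta_rot":[0,0,0],"fingers":1},
    {"travel":[5,0,0],"delta_rot":[0,0,0],"fingers":1},
    {"travel":[5,0,0.5],"delta_rot":[0,0,0],"fingers":1},
    {"travel":[5,0,0.5],"delta_rot":[0,0,0],"fingers":1},
    {"travel":[0,0,1],"delta_rot":[0,0,0],"fingers":1},
    {"travel":[0,0,0],"delta_rot":[0,0,0],"fingers":1}
  ]
}}

```text
clock: 7.62
eef_pos: [514.3, -224.0, 95.8]
eef_rot: [-3.142, 0.0, -0.103]
wrist_force: [-0.3, 0.1, 0.7]
finger_gap: 0.1
```

```bash
python3 st.py
```

```text
t 7.625 rot [-3.142  0.    -0.103] F [-0.35  0.14  0.7 ] gap 0.09658531382841139
front-tip rel hinge x,y,z: 44.8 0.1 3.8
```

Emit:
{"fn": "send_rows", "kwargs": {
  "plan": [
    {"travel":[0,0,0.5],"delta_rot":[0,0,0],"fingers":1},
    {"travel":[0,0,0.5],"delta_rot":[0,0,0],"fingers":1},
    {"travel":[0,0,0],"delta_rot":[0,0,0],"fingers":1}
  ]
}}

```text
clock: 8.0
eef_pos: [514.3, -224.0, 95.1]
eef_rot: [3.142, -0.0, -0.103]
wrist_force: [0.1, 0.6, 3.5]
finger_gap: 0.2
```

```bash
python3 st.py
```

```text
t 8.0 rot [ 3.142 -0.    -0.103] F [0.15 0.55 3.47] gap 0.17734777012526542
front-tip rel hinge x,y,z: 44.8 0.1 3.1
```

Emit:
{"fn": "send_rows", "kwargs": {
  "plan": [
    {"travel":[2,0,0],"delta_rot":[0,0,0],"fingers":1},
    {"travel":[2,0,0],"delta_rot":[0,0,0],"fingers":1},
    {"travel":[2,0,0],"delta_rot":[0,0,0],"fingers":1},
    {"travel":[2,0,0],"delta_rot":[0,0,0],"fingers":1},
    {"travel":[2,0,0],"delta_rot":[0,0,0],"fingers":1},
    {"travel":[2,0,0],"delta_rot":[0,0,0],"fingers":1},
    {"travel":[0,0,0],"delta_rot":[0,0,0],"fingers":1}
  ]
}}

```text
clock: 8.88
eef_pos: [526.5, -225.3, 95.0]
eef_rot: [3.142, -0.0, -0.103]
wrist_force: [-0.2, 0.5, 4.7]
finger_gap: 0.3
```

```bash
python3 st.py; python3 w.py w4
```

```text
t 8.875 rot [ 3.142 -0.    -0.103] F [-0.22  0.53  4.66] gap 0.3279234296984956
front-tip rel hinge x,y,z: 57.0 0.1 3.0
hinge_line []
lip_mouth [(0.85, [553.3, -229.1, 67.0]), (0.43, [568.7, -233.2, 1.5])]
tab_edge []
push_ridge [(0.83, [539.3, -228.7, 80.0])]
box_open [(0.88, [568.1, -230.1, -0.8])]
```

View pics/w4.png

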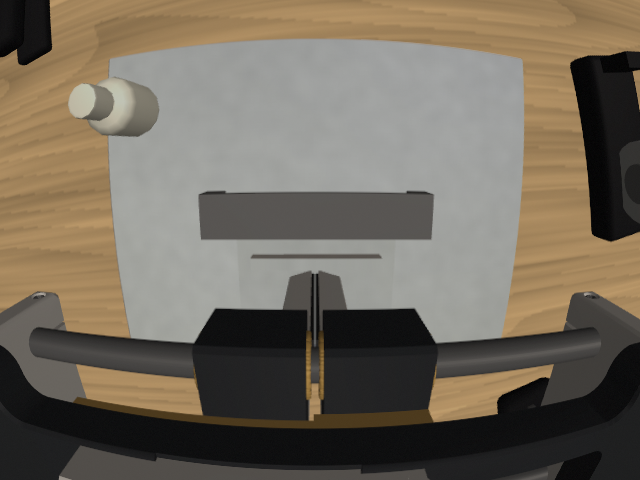

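The edge is under the lip: the lip covers px rows 193–240 and no tab edge shows. The ridge is at (316,256). I'll push on carefully.

Emit:
{"fn": "send_rows", "kwargs": {
  "plan": [
    {"travel":[1.5,0,0],"delta_rot":[0,0,0],"fingers":1},
    {"travel":[1.5,0,0],"delta_rot":[0,0,0],"fingers":1},
    {"travel":[1.5,0,0],"delta_rot":[0,0,0],"fingers":1},
    {"travel":[1.5,0,0],"delta_rot":[0,0,0],"fingers":1},
    {"travel":[1,0,0],"delta_rot":[0,0,0],"fingers":1},
    {"travel":[0,0,0],"delta_rot":[0,0,0],"fingers":1}
  ]
}}

```text
clock: 9.93
eef_pos: [533.0, -226.0, 94.8]
eef_rot: [-3.142, 0.001, -0.103]
wrist_force: [-3.9, 0.3, 4.5]
finger_gap: 0.5
```

```bash
python3 st.py; python3 w.py w5
```

```text
t 9.925 rot [-3.142e+00  1.000e-03 -1.030e-01] F [-3.86  0.27  4.5 ] gap 0.4965923887990191
front-tip rel hinge x,y,z: 63.6 0.0 2.8
hinge_line []
lip_mouth [(0.82, [555.3, -228.8, 63.8])]
tab_edge []
push_ridge [(0.98, [543.4, -225.1, 80.1]), (0.65, [777.2, -3.5, 1.9])]
box_open [(0.66, [566.0, -231.0, 1.5])]
```

Emit:
{"fn": "send_rows", "kwargs": {
  "plan": [
    {"travel":[0.7,0,0],"delta_rot":[0,0,0],"fingers":1},
    {"travel":[0,0,0],"delta_rot":[0,0,0],"fingers":1}
  ]
}}

```text
clock: 10.48
eef_pos: [533.2, -226.0, 94.7]
eef_rot: [-3.141, 0.002, -0.103]
wrist_force: [-8.2, 0.6, 5.9]
finger_gap: 0.2
```

```bash
python3 st.py
```

```text
t 10.475 rot [-3.141e+00  2.000e-03 -1.030e-01] F [-8.18  0.58  5.9 ] gap 0.24325796087951163
front-tip rel hinge x,y,z: 63.8 0.0 2.7
```

At the end stop: the force rises without any motion. I'll relieve the forward push and the press in turn, then back off and lift.

Emit:
{"fn": "send_rows", "kwargs": {
  "plan": [
    {"travel":[-0.6,0,-0.3],"delta_rot":[0,0,0],"fingers":1},
    {"travel":[-0.3,0,-1.2],"delta_rot":[0,0,0],"fingers":1},
    {"travel":[-1,0,-2],"delta_rot":[0,0,0],"fingers":1},
    {"travel":[-3,0,-3],"delta_rot":[0,0,0],"fingers":1},
    {"travel":[-3,0,-10],"delta_rot":[0,0,0],"fingers":1},
    {"travel":[-5,0,-20],"delta_rot":[0,0,0],"fingers":1},
    {"travel":[-10,0,-30],"delta_rot":[0,0,0],"fingers":1},
    {"travel":[-20,0,-30],"delta_rot":[0,0,0],"fingers":1},
    {"travel":[-20,0,-20],"delta_rot":[0,0,0],"fingers":1},
    {"travel":[0,0,0],"delta_rot":[0,0,0],"fingers":1}
  ]
}}

```text
clock: 11.72
eef_pos: [471.2, -219.9, 214.2]
eef_rot: [3.14, -0.004, -0.103]
wrist_force: [-0.3, 0.5, 0.6]
finger_gap: 0.5
```

```bash
python3 st.py; python3 w.py w6
python3 - <<'E'
from h import *
c,M=wfc('top'); P=cloud(c,M); cv2.imwrite('pics/top2.png',c['color'][...,::-1])
for t in ['box_open','lip_mouth','push_ridge','glue_bottle','clip_jar']:
    print(t,[(round(d['confidence'],2),W(M,d['at']).tolist()) for d in tip_of(t,'top')[:2]])
m=(P[...,2]>64)&(P[...,2]<76)&(c['z_map']>0)&(P[...,1]<-60)&(P[...,1]>-400)&(P[...,0]>430)
print(cv2.minAreaRect(P[m][:,:2].astype(np.float32)))
E
```

```text
t 11.725 rot [ 3.14  -0.004 -0.103] F [-0.26  0.48  0.58] gap 0.47339740743852515
front-tip rel hinge x,y,z: 1.5 -0.2 122.2
hinge_line []
lip_mouth [(0.65, [557.8, -230.0, 66.5])]
tab_edge []
push_ridge [(0.63, [541.6, -227.2, 82.5]), (0.22, [373.5, 2.8, -3.9])]
box_open [(0.59, [566.8, -233.2, 2.6]), (0.18, [591.4, -478.2, -2.3])]
box_open [(0.96, [565.3, -228.3, -1.6]), (0.61, [588.2, -487.6, -3.7])]
lip_mouth [(0.62, [555.5, -227.6, 71.2])]
push_ridge [(0.62, [541.3, -229.4, 80.5])]
glue_bottle [(0.6, [631.2, -142.8, 68.8])]
clip_jar [(0.72, [370.9, 3.0, 0.8]), (0.59, [565.5, -230.0, 78.5])]
((565.40771484375, -229.73959350585938), (231.30734252929688, 180.88412475585938), 84.3603744506836)
```

View pics/w6.png

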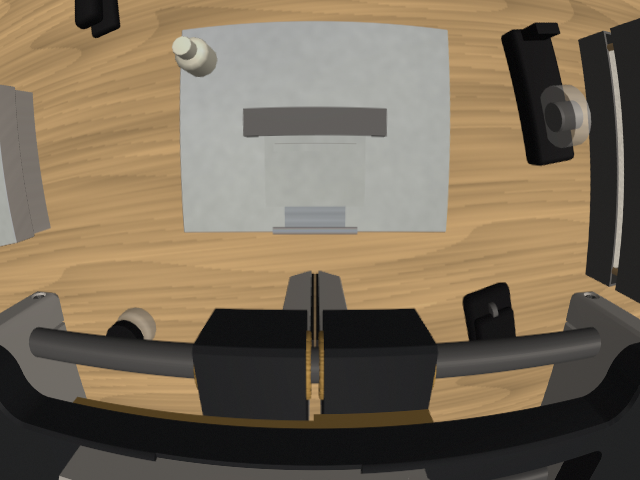

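The tab stays tucked by itself: the ridge is at px (316,143), just behind the lip (316,136), with no free edge showing. The box has not moved.

```bash
python3 -c "
from cell import manip
print(manip.sign_off())"
```

```text
the job is handed in; nothing more can be done
None
```

The open box's tab is folded down, pushed in until it met its end stop, and tucked under the grey lip. It stayed there on its own after the fingers left. I used closed fingertips only, and nothing was pinched or lifted.

- **Forces:** the wrist readings I took between moves were at most about 6 N pressing down and 8 N pushing forward.
- **Tab position:** after the fingers withdrew, the top and wrist cameras put the ridge about 64 mm from the hinge. That is about 14 mm of slide, good to a few mm, against the 10 mm needed. No free tab edge showed in front of the lip.
- **Open box:** the lid measured within about 0.5 mm and 0.3° of where it started.
- **Other things:** the glue bottle measured within about 1–2 mm of its start and the clip jar within about 4–5 mm, which is roughly the detector's accuracy. I didn't re-measure the rest, but the planned path kept well clear of them.
- **Hand-in:** the robot was touching nothing, and the job was handed in at about 12 s. No check failed. The tab's angle wasn't measured directly, and `sign_off` gives no verdict.

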